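Extend a snap-button funnel stand and seat the funnel over a beaker

TASK

Set up the funnel over the large beaker. On the low stand, pinch the spring button flush with the side of the square arm and slide the arm outward, feeling for the second hole, until the button snaps fully out through it, without forcing the tube hard against the button at any time. Then take the funnel from the small beaker and seat it upright in the arm's ring, stem inside the large beaker, leaving the large beaker, the stapler, timer and marker where they are.

Things in the scene. Friction and masses are not known exactly. Their poses are not given: they have to be found in the camera images.
- stand: Low funnel stand, fixed: grey base plate 150 x 100 mm, top at 18 mm, steel upright 160 mm high, dark boss head (34 mm, top at 143 mm) with a black clamp knob on its -y side. Origin: on the bench under the upright's axis; x points outward along the level arm, y to the side of the arm that has the button, z up. The arm's axis lies at y = 0, z = 125 mm
- ring_arm: Sliding arm: square aluminium tube 26 x 26 mm, 2 mm wall, 125 mm long, over a fixed steel bar. Origin: on its axis at its inner open end; axes as the stand's. Its +y face has two round 11 mm holes: the button starts in the outer one, 68 mm from the inner end; the other lies 2 to 7 cm nearer the upright (not measured exactly: feel for it) and meets the button as the arm slides out
- slide (a joint): How far the arm has slid outward from its start, m: 0 with the button in the outer hole, 0.02 to 0.068 in the second hole, end of travel 0.070. Friction about 2.5 N, no spring; the arm cannot turn
- button: Spring button of the fixed bar: 10 mm round steel dome that pokes 4 mm out of the tube's +y face, pointing along the stand's y, 105 mm out from the upright. While it stands out, the tube is locked to it; pushing the tube against it with over 25 N damages it. Origin: on the arm's axis, under the button
- spring (a joint): How far the button is pushed in, m: 0 fully out (4 mm proud of the tube face), 0.004 flush with the tube's outer face, 0.006 when it rides against the tube's inner wall. Spring about 2.7 N when out, 4.5 N when flush. Once it is flush, pulling the arm outward with some 6 to 15 N wedges it under the wall
- button_tip (a point): The crown of the button's dome, 17 mm from the tube's axis along the stand's +y when fully out
- ring_centre (a point): Centre of the ring's opening, level with its top face (129 mm above the bench). The ring is 54 mm across outside, 44 mm inside, 8 mm thick; its centre lies 165 mm outward from the inner end of the tube on the arm's axis
- funnel: White plastic funnel, loose, 30 g, parked stem down in the small beaker: stem 12 mm thick and 30 mm long, cone widening to 60 mm over the next 36 mm, then a straight collar 60 mm across and 14 mm high to grip by (80 mm high overall). Origin: centre of the stem's lower end; z up the axis. Seated in the ring, the origin is 54 mm below the ring's top face
- funnel_rim (a point): Centre of the funnel's top rim, 80 mm above its origin; the collar's middle is 7 mm below it
- small_beaker: Glass beaker 46 mm across, 59 mm high, loose, holding the parked funnel. Origin: centre of its underside
- receiver: Large glass beaker 70 mm across, 93 mm high, open inside (about 60 mm), loose, standing where the ring comes to when the button is in the second hole. Origin: centre of its underside
- stapler: Desk stapler 36 x 131 x 34 mm, bystander. Origin: centre of its underside
- timer: White timer 62 x 62 x 21 mm, bystander. Origin: centre of its underside
- marker: Felt marker 130 mm long, 16 mm thick, lying flat, bystander. Origin: middle of its underside
Things that resemble listed ones, but are neither listed nor needed, are in the scene too. What is shaped like the funnel but green is not meant.

How it is judged:
By the outcome, as a careful person would: the job done as asked, in the order asked, and still so for the second after the job is handed in, with the robot touching nothing.
It also fails if it takes over 51 s, if anything falls off the work surface, if the arm or the gripper's body presses on something with over 40 N, if the wrist force passes 120 N, or if a joint passes its speed limit or range.

ROBOT

A 6-joint arm with a two-finger parallel gripper is mounted at the origin on a cart in front of the work surface, level with it; the furniture and walls round the work are solid. World frame = base frame: x ahead of the robot, y to its left, z up, the work surface at z = 0. Lengths are in mm, angles in rad, forces in N, time in s.
With the tool pointing down it reaches from about 275 to 750 mm from the base axis. Payload 10.2 kg.
Tool frame: the origin (TCP) lies midway between the tips of the shut fingers; the grasp point (between the pads) lies 19 mm behind it; z points along the fingers, y is the line along which they close (so a half turn about z gives the same grasp; the last joint's range is limited). The gripper opens to 85 mm and grips with 20 to 120 N. Pads are 22 mm wide; open, the fingers measure 114 mm over their backs; the gripper's body (76 mm by 85 mm) begins 54 mm behind the grasp point. The pads swing forward as they close: fully open they stand 13 mm farther back than shut.
Start: joints at [-1.362, 0.313, 1.498, -0, 1.331, -0.223], TCP at [219.704, -476.824, 231.294] pointing down, gripper open.
Joint ranges: [-2.94, 2.94], [-0.97, 2.17], [0.19, 2.56], [-1.23, 4.37], [0.02, 3.11], [-2.88, 2.88]. Speed limits (rad/s): [2.39, 2.39, 3.01, 3.14, 3.14, 3.14].

INTERFACE

Orientations are given as a unit quaternion [w, x, y, z].
In Python, from rig import ctrl gives the robot as it stands.
- The arm moves only by the tool send_rows, never from a script. Its argument "targets" is a list of rows, each a list of 7 numbers: the closure, from -1 (fully open) to 1 (shut), so that 0 is half open, then the shift along the tool's x, y, z in m, then the turn, a rotation vector about the tool's x, y, z in rad. In form: [[claw, dx, dy, dz, ax, ay, az], ...]. A call has exactly 10 rows; each row shifts and turns the commanded pose from where the row before left it, along the tool's axes as they then stand; what a row does not reach is not made up. A row lasts 1/8 s, in which the tool goes at most 62.5 mm and 10.7 degrees, less where a joint would pass 70% of its speed; a pose out of reach is approached as far as the arm can. A call with a gripper value outside its range is refused whole. The fingers move at their own pace and stop on an object; "squeeze" is the grip in N (left out, the last holds). Time passes only in rows, so rows that do not move let the fingers close, or fill a call up. It gives the time, the measured TCP pose, the force, the opening and the grip force at its end, in the units of the state.
- ctrl.sense(): the state, without advancing time (a new reading comes with each control period).
- ctrl.capture(name): name is "scene" or "side" or "wrist"; returns a dict with "img" (384x512x3 uint8, red, green, blue), "camera_matrix" (3x3 intrinsics, pixels), "k1" (the pictures are not rectified: a ray, as slopes to the right and down, at radius r is drawn at 1 + k1 r^2 times it, then the intrinsics apply), "R" (3x3) and "t" (3): a world point X has camera coordinates R X + t. Camera axes: x right, y down, z forward; pixel columns grow to the right and rows downward; lengths in mm; the calibration is good to about 2 mm. A picture is of the moment at which its call begins. There is no depth.
- ctrl.finish_job(): hands the job in; it is judged then, once.
Trained networks look in a picture, given as the dict that the camera call returned (one of the last four; its "shot" number tells which), for a name from the list of things; names that differ only in an ending like _2 or _b are one class to them, and where a whole thing is asked for, a point or a joint stands for the part that bears it (a point fixed in the world has none). Each returns a list of dicts, best first, with "score" (0 to 1); they miss things now and then, are a little off and sometimes report something else, mostly with a low value. They report only what shows in the picture. A call takes as long as a camera call. They do not tell look-alikes from the thing itself.
- ctrl.boxes_of(query, picture): "extent" ([left, top, width, height] in pixels, round what is visible of it).
- ctrl.landmark_of(query, picture): "point" ([column, row] in pixels: a listed point, or the origin of a listed thing).
The state is a dict: "time_s": time; "joints": joint angles; "dq": joint speeds; "tau": joint torques, N m; "eef_pos": TCP position; "ee_rot": TCP orientation; "force": force on the tool from outside, world axes, zero at the start; "wrist_torque": the same for the moment, N m; "grip_width": opening from 0.0 (shut) to 1.0 (fully open); "grip_force": force on a finger pad.
Only numpy, scipy, OpenCV 4.12 (cv2) and the standard library are available. Lean on these libraries where they do the work, as an engineer would, in place of code of your own. Each camera call takes 0.05 s, during which the arm holds its last target. There are 200 camera calls.

## Working session

There is one attempt and no reset: what is moved stays moved. The work goes in short steps, Python scripts to look and compute and a tool call to move; the robot and the scene stay as the last step left them, time stands still between calls to the robot, and variables do not carry over. Pictures are saved under pics/ and viewed, at most 10 in all, crops included, and the job is handed in when it is done.

Besides the shell and the picture viewer there is one more tool, called by a JSON object that holds its "fn" and its "kwargs". send_rows: Moves the arm, as the interface text tells. Its arguments: {"type":"object","properties":{"targets":{"type":"array"},"squeeze":{"type":"number"}},"required":["targets"]}

```bash
ls; mkdir -p pics; cat > h.py <<'E'
import numpy as np, cv2
from scipy.spatial.transform import Rotation as Ro
from scipy.optimize import least_squares
from rig import ctrl
def ray(p,px):
    K=np.array(p["camera_matrix"]);d=np.array([(px[0]-K[0,2])/K[0,0],(px[1]-K[1,2])/K[1,1]]);s=d.copy()
    for _ in range(20): s=d/(1+p["k1"]*(s@s))
    R=np.array(p["R"]);t=np.array(p["t"]);v=R.T@np.r_[s,1];return -R.T@t,v/np.linalg.norm(v)
def onz(p,px,z):
    c,v=ray(p,px);return c+v*(z-c[2])/v[2]
def proj(p,X):
    x=np.array(p["R"])@X+np.array(p["t"]);s=x[:2]/x[2];s=s*(1+p["k1"]*(s@s));K=np.array(p["camera_matrix"]);return np.array([K[0,0]*s[0]+K[0,2],K[1,1]*s[1]+K[1,2]])
def tri(l):
    A=0;b=0
    for p,px in l:
        c,v=ray(p,px);M=np.eye(3)-np.outer(v,v);A=A+M;b=b+M@c
    return np.linalg.solve(A,b)
def save(p,n,crop=None,s=1):
    im=p["img"][:,:,::-1]
    if crop: x,y,w,h=crop;im=im[y:y+h,x:x+w]
    cv2.imwrite("pics/"+n,cv2.resize(im,None,fx=s,fy=s,interpolation=cv2.INTER_CUBIC))
E
python3 - <<'E'
from h import *
np.set_printoptions(precision=1,suppress=True)
P={n:ctrl.capture(n) for n in("scene","side")}
cv2.imwrite("pics/a.png",np.vstack([P["scene"]["img"],P["side"]["img"]])[:,:,::-1][:, :] if 0 else cv2.resize(np.hstack([P["scene"]["img"],P["side"]["img"]])[:,:,::-1],(800,300)))
save(P["scene"],"s.png",s=1.5);save(P["side"],"d.png",s=1.5)
for n,p in P.items():
    print(n,-np.array(p["R"]).T@p["t"])
    for q in "stand ring_arm button_tip ring_centre funnel funnel_rim small_beaker receiver stapler timer marker".split():
        print(q,[(round(d["score"],2),np.round(d["point"]).tolist()) for d in ctrl.landmark_of(q,p)[:3]])
print(ctrl.sense())
E
```

```text
pics
scene [  -18.9 -1280.3   771.3]
stand [(0.92, [244.0, 233.0]), (0.61, [204.0, 229.0]), (0.41, [239.0, 187.0])]
ring_arm [(0.66, [240.0, 190.0])]
button_tip []
ring_centre [(0.98, [217.0, 164.0])]
funnel [(0.84, [284.0, 292.0])]
funnel_rim [(0.95, [283.0, 267.0]), (0.81, [184.0, 176.0])]
small_beaker [(0.69, [188.0, 205.0])]
receiver [(0.69, [215.0, 194.0]), (0.62, [190.0, 204.0])]
stapler [(0.83, [245.0, 257.0])]
timer [(0.5, [282.0, 203.0])]
marker [(0.6, [204.0, 229.0])]
side [  153.2 -1163.    756.4]
stand [(0.78, [254.0, 232.0])]
ring_arm [(0.76, [248.0, 185.0])]
button_tip []
ring_centre [(0.6, [226.0, 140.0])]
funnel [(0.95, [285.0, 318.0]), (0.94, [194.0, 180.0])]
funnel_rim [(0.82, [188.0, 157.0]), (0.72, [284.0, 297.0])]
small_beaker [(0.51, [192.0, 183.0])]
receiver [(0.74, [225.0, 175.0])]
stapler [(0.65, [250.0, 268.0])]
timer [(0.91, [302.0, 196.0])]
marker [(0.8, [205.0, 216.0])]
{'time_s': 1.2, 'joints': array([-1.4,  0.3,  1.5, -0. ,  1.3, -0.2]), 'dq': array([ 0.,  0.,  0.,  0.,  0., -0.]), 'tau': array([ -0. , -41.2, -26. ,  -0. ,   0. ,  -0. ]), 'eef_pos': array([ 219.7, -476.8,  231.3]), 'ee_rot': array([-0. ,  1. ,  0.2, -0. ]), 'force': array([0.1, 0.6, 0.6]), 'wrist_torque': array([ 0., -0., -0.]), 'grip_force': 0.0, 'grip_width': 0.9996154010112199}
```

View pics/s.png

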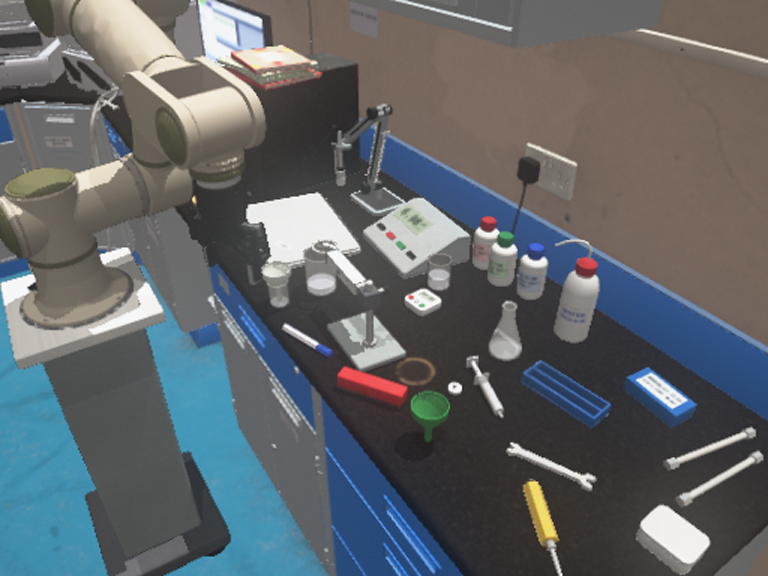

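```bash
python3 - <<'E'
import cv2
im=cv2.imread("pics/d.png");cv2.imwrite("pics/d2.png",cv2.resize(im[165:525,200:540],None,fx=1.65,fy=1.65,interpolation=cv2.INTER_CUBIC))
E
```

```text
(no output)
```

View pics/d2.png

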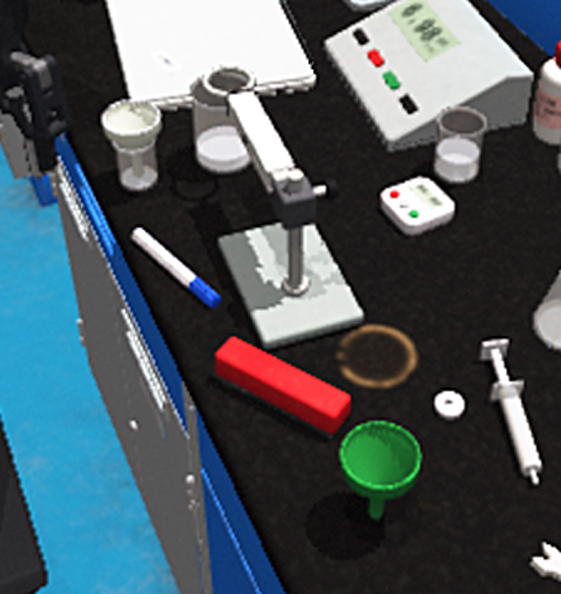

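The funnel in the small beaker is white, at scene (184,176) / side (188,157). The green funnel, at scene (284,267), is the decoy. The large beaker is at scene (215,190), the stand upright at (244,233) and the knob to its right. That puts the button face on the left.

```bash
python3 - <<'E'
from h import *
np.set_printoptions(precision=1,suppress=True)
a=ctrl.capture("scene");b=ctrl.capture("side")
def T(n,pa,pb):
    X=tri([(a,pa),(b,pb)]);print(n,X,"res",proj(a,X)-pa,proj(b,X)-pb)
st=onz(a,(244,233),0),onz(b,(254,232),0);print("stand",st)
T("ring",(217,164),(226,140));print(onz(a,(217,164),129),onz(b,(226,140),129))
T("rim",(184,176),(188,157))
print("rec",onz(a,(215,194),0),onz(b,(225,175),0))
print("sb",onz(a,(188,204),0),onz(b,(194,180),0),onz(b,(192,183),0))
print("timer",onz(a,(282,203),0),onz(b,(302,196),0)); print("marker",onz(a,(204,229),0),onz(b,(205,216),0)); print("stapler",onz(a,(245,257),0),onz(b,(250,268),0))
w=ctrl.capture("wrist");save(w,"w.png",s=1.5);print(-np.array(w["R"]).T@w["t"],w["R"])
for q in "button_tip ring_centre funnel_rim stand receiver ring_arm".split():
        print(q,[(round(d["score"],2),np.round(d["point"]).tolist()) for d in ctrl.landmark_of(q,w)[:3]])
print(ctrl.sense()["ee_rot"].tolist())
E
```

```text
stand (array([ 446.4, -500.8,    0. ]), array([ 455.5, -510.1,    0. ]))
ring [ 483.3 -276.7  110.3] res [-0.5 -0.6] [0.6 0.8]
[ 468.6 -309.4  129. ] [ 473.8 -298.3  129. ]
rim [ 371.9 -280.4   99. ] res [1.1 1.2] [-1.3 -1.5]
rec [ 469.  -281.1    0. ] [ 473.1 -279.     0. ]
sb [ 370.1 -283.8    0. ] [ 387.8 -264.     0. ] [ 378.7 -273.9    0. ]
timer [ 625.3 -440.7    0. ] [ 624.6 -444.8    0. ]
marker [ 356.8 -422.3    0. ] [ 367.4 -409.5    0. ]
stapler [ 396.6 -587.1    0. ] [ 402.  -605.4    0. ]
[ 281.4 -448.4  373.2] [[ 0.4 -0.9 -0. ]
 [-0.9 -0.4  0.3]
 [-0.2 -0.1 -1. ]]
button_tip []
ring_centre []
funnel_rim []
stand []
receiver [(0.7, [406.0, 87.0])]
ring_arm []
[1.4716833686557995e-05, 0.9767870497272456, 0.2142126495926117, 4.803249406510871e-06]
```

View pics/w.png

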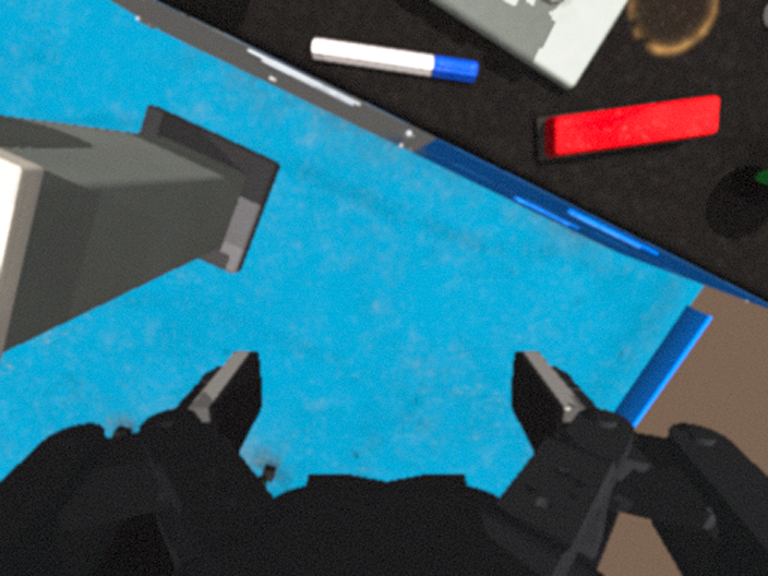

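{"fn": "send_rows", "kwargs": {"targets": [[-1,0.06,0.012,-0.0075,0,0,0],[-1,0.06,0.012,-0.0075,0,0,0],[-1,0.06,0.012,-0.0075,0,0,0],[-1,0.06,0.012,-0.0075,0,0,0],[-1,0,0,0,0,0,-0.1725],[-1,0,0,0,0,0,-0.1725],[-1,0,0,0,0,0,-0.1725],[-1,0,0,0,0,0,-0.1725],[-1,0,0,0,0,0,-0.1725],[-1,0,0,0,0,0,-0.1725]]}}

```text
time_s: 2.9
eef_pos: [457.8, -420.0, 261.2]
ee_rot: [-0.0, 0.741, 0.672, 0.0]
force: [1.0, -0.5, 0.8]
grip_width: 1.002
grip_force: 0.0
```

```bash
python3 - <<'E'
from h import *
np.set_printoptions(precision=1,suppress=True)
w=ctrl.capture("wrist");save(w,"w2.png",s=1.5)
for q in "button_tip ring_centre funnel_rim stand receiver ring_arm small_beaker".split():
    r=ctrl.landmark_of(q,w)[:3]
    z={"button_tip":125,"ring_centre":129,"funnel_rim":86,"ring_arm":125}.get(q,0)
    print(q,[(round(d["score"],2),np.round(d["point"]).tolist(),onz(w,d["point"],z)) for d in r])
s=ctrl.sense();print(s["time_s"],s["eef_pos"],s["joints"],Ro.from_quat(np.roll(s["ee_rot"],-1)).as_matrix())
E
```

```text
button_tip [(0.45, [241.0, 160.0], array([ 443.4, -397.1,  125. ]))]
ring_centre []
funnel_rim [(0.88, [158.0, 38.0], array([ 370.2, -269.7,   86. ]))]
stand [(0.66, [260.0, 214.0], array([ 452.9, -503.6,   -0. ]))]
receiver [(0.74, [256.0, 42.0], array([ 470.4, -264.7,    0. ]))]
ring_arm [(0.8, [258.0, 222.0], array([ 453.7, -465.5,  125. ])), (0.41, [241.0, 162.0], array([ 443.3, -399.3,  125. ]))]
small_beaker [(0.66, [184.0, 53.0], array([ 375.3, -268.6,    0. ]))]
3.3 [ 457.8 -420.   261.3] [-0.9  0.5  1.1  0.   1.5 -0.8] [[ 0.1  1.  -0. ]
 [ 1.  -0.1  0. ]
 [ 0.  -0.  -1. ]]
```

View pics/w2.png

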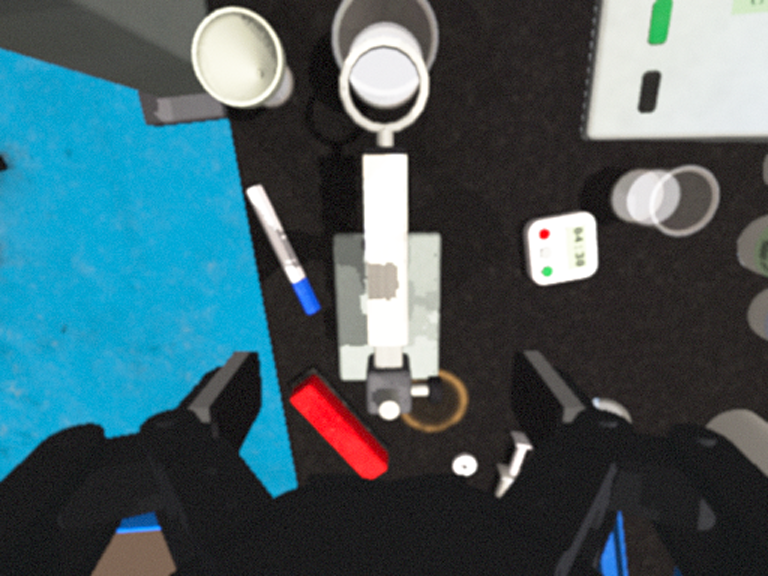

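The view shows the tube from (385,154) to (388,346), the ring at (385,85), the upright's top at (388,409), the large beaker's rim near (385,38) and the white funnel's rim at (238,57), all in enlarged pixels.

```bash
python3 - <<'E'
from h import *
np.set_printoptions(precision=2,suppress=True)
w=ctrl.capture("wrist")
# subpixel edges of tube
g=w["img"].astype(int).mean(2)
for r in (120,140,160,180,200,215,220):
    row=g[r,225:290];print(r,np.where(row>190)[0][[0,-1]]+225 if (row>190).any() else None)
for n,px,z in [("ring",(385,85),129),("tubeout",(385,154),138),("tubein",(388,346),138),("upr",(388.5,409),160),("recrim",(385.5,37),93),("funrim",(238,57),86)]:
    print(n,onz(w,np.array(px)/1.5,z))
for r in(120,140,160,200,220):
  row=g[r,225:290];i=np.where(row>190)[0]+225
  print(onz(w,(i[0]-.5,r),138),onz(w,(i[-1]+.5,r),138))
cv2.imwrite("pics/c.png",cv2.resize(w["img"][95:240,200:320,::-1],None,fx=4,fy=4,interpolation=cv2.INTER_CUBIC))
E
```

```text
120 [242 270]
140 [243 270]
160 [243 289]
180 [264 289]
200 [240 288]
215 [245 289]
220 [245 289]
ring [ 468.95 -304.73  129.  ]
tubeout [ 464.75 -344.41  138.  ]
tubein [ 453.52 -469.35  138.  ]
upr [ 450.11 -504.19  160.  ]
recrim [ 472.96 -269.47   93.  ]
funrim [ 371.57 -268.98   86.  ]
[ 449.26 -358.11  138.  ] [ 475.79 -360.92  138.  ]
[ 448.01 -376.3   138.  ] [ 474.1  -379.06  138.  ]
[ 445.76 -395.07  138.  ] [ 490.39 -399.79  138.  ]
[ 438.01 -434.55  138.  ] [ 486.42 -439.67  138.  ]
[ 440.45 -456.2   138.  ] [ 485.83 -461.    138.  ]
```

View pics/c.png

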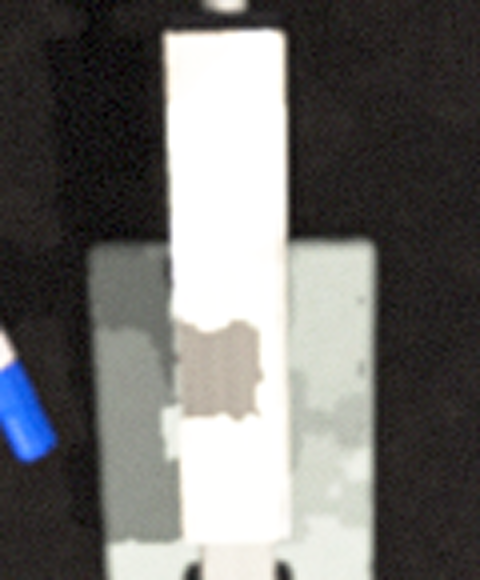

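{"fn": "send_rows", "kwargs": {"targets": [[-1,0.0195,-0.0007,0.0525,0,0,0],[-1,0,0,0.0525,0,0,0],[-1,0,0,0.0525,0,0,0],[0.2,0,0,0,0,0,0],[0.3,0,0,0,0,0,0],[1,0,0,0,0,0,0],[1,0,0,0,0,0,0],[1,0,0,0,0,0,0],[1,0,0,0,0,0,0],[1,0,0,0,0,0,0]], "squeeze": 20}}

```text
time_s: 4.6
eef_pos: [459.7, -401.4, 106.1]
ee_rot: [0.002, 0.743, 0.67, -0.0]
force: [-0.5, 0.9, 8.2]
grip_width: 0.302
grip_force: 23.5
```

{"fn": "send_rows", "kwargs": {"targets": [[1,0.0005,0,0,0,0,0],[1,0.0005,0,0,0,0,0],[1,0.0005,0,0,0,0,0],[1,0.0005,0,0,0,0,0],[1,0.0005,0,0,0,0,0],[1,0.0005,0,0,0,0,0],[1,0.0005,0,0,0,0,0],[1,0.0005,0,0,0,0,0],[1,0.0005,0,0,0,0,0],[1,0.0005,0,0,0,0,0]]}}

```text
time_s: 5.85
eef_pos: [459.9, -398.4, 106.2]
ee_rot: [0.004, 0.743, 0.669, -0.001]
force: [-2.0, -9.7, 2.7]
grip_width: 0.305
grip_force: 23.1
```

{"fn": "send_rows", "kwargs": {"targets": [[1,0.0004,0,0,0,0,0],[1,0.0004,0,0,0,0,0],[1,0.0004,0,0,0,0,0],[1,0.0004,0,0,0,0,0],[1,0.0004,0,0,0,0,0],[1,0.0004,0,0,0,0,0],[1,0.0004,0,0,0,0,0],[1,0.0004,0,0,0,0,0],[1,0.0004,0,0,0,0,0],[1,0.0004,0,0,0,0,0]]}}

```text
time_s: 7.1
eef_pos: [460.3, -393.7, 106.2]
ee_rot: [0.003, 0.743, 0.67, -0.001]
force: [-3.1, -6.3, 5.3]
grip_width: 0.298
grip_force: 22.7
```

{"fn": "send_rows", "kwargs": {"targets": [[1,0.0008,0,0,0,0,0],[1,0.0008,0,0,0,0,0],[1,0.0008,0,0,0,0,0],[1,0.0008,0,0,0,0,0],[1,0.0008,0,0,0,0,0],[1,0.0008,0,0,0,0,0],[1,0.0008,0,0,0,0,0],[1,0.0008,0,0,0,0,0],[1,0.0008,0,0,0,0,0],[1,0.0008,0,0,0,0,0]]}}

```text
time_s: 8.35
eef_pos: [461.0, -385.6, 106.1]
ee_rot: [0.003, 0.743, 0.669, -0.001]
force: [-3.5, -5.9, 5.8]
grip_width: 0.306
grip_force: 22.6
```

```bash
python3 - <<'E'
from h import *
np.set_printoptions(precision=2,suppress=True)
s=ctrl.sense();print(s["eef_pos"],s["force"])
a=ctrl.capture("scene");b=ctrl.capture("side")
cv2.imwrite("pics/r.png",cv2.resize(np.hstack([a["img"][120:220,160:290],b["img"][100:200,160:290]])[:,:,::-1],None,fx=3,fy=3,interpolation=cv2.INTER_CUBIC))
for p in(a,b):
    for q,z in (("ring_centre",129),("receiver",0),("stand",0)):
        print(q,[(round(d["score"],2),d["point"],onz(p,d["point"],z)) for d in ctrl.landmark_of(q,p)[:2]])
E
```

```text
[ 461.02 -385.64  106.15] [-3.51 -5.92  5.8 ]
ring_centre [(0.52, [213.1, 164.7], array([ 456.59, -306.62,  129.  ])), (0.4, [246.0, 231.6], array([ 375.39, -629.28,  129.  ]))]
receiver [(0.65, [212.7, 193.2], array([ 464.81, -272.92,    0.  ]))]
stand [(0.9, [246.6, 232.5], array([ 453.93, -502.91,    0.  ]))]
ring_centre [(0.59, [224.9, 136.1], array([ 477.88, -280.55,  129.  ]))]
receiver [(0.61, [224.6, 174.8], array([ 472.43, -277.7 ,    0.  ]))]
stand [(0.91, [254.2, 231.3], array([ 456.91, -508.24,    0.  ])), (0.69, [223.5, 140.3], array([ 532.13, -118.83,    0.  ]))]
```

View pics/r.png

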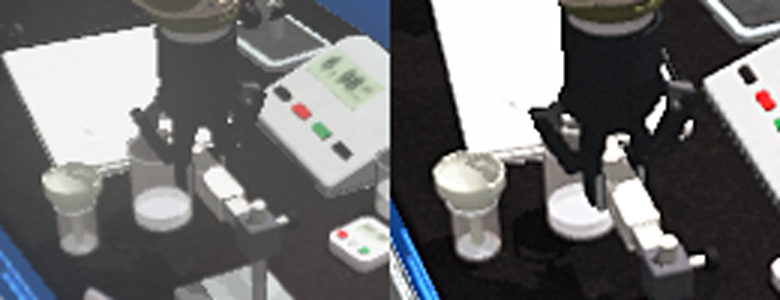

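The view shows the tube pinched and sliding out, with the large beaker upright at about (162,210) in the left half and not touched. I'll keep feeling for the hole.

{"fn": "send_rows", "kwargs": {"targets": [[1,0.00045,0,0,0,0,0],[1,0.00045,0,0,0,0,0],[1,0.00045,0,0,0,0,0],[1,0.00045,0,0,0,0,0],[1,0.00045,0,0,0,0,0],[1,0.00045,0,0,0,0,0],[1,0.00045,0,0,0,0,0],[1,0.00045,0,0,0,0,0],[1,0.00045,0,0,0,0,0],[1,0.00045,0,0,0,0,0]]}}

```text
time_s: 10.0
eef_pos: [461.4, -381.2, 106.1]
ee_rot: [0.002, 0.743, 0.669, -0.001]
force: [-3.9, -4.9, 6.5]
grip_width: 0.304
grip_force: 22.6
```

{"fn": "send_rows", "kwargs": {"targets": [[1,0.00045,0,0,0,0,0],[1,0.00045,0,0,0,0,0],[1,0.00045,0,0,0,0,0],[1,0.00045,0,0,0,0,0],[1,0.00045,0,0,0,0,0],[1,0.00045,0,0,0,0,0],[1,0.00045,0,0,0,0,0],[1,0.00045,0,0,0,0,0],[1,0.00045,0,0,0,0,0],[1,0.0,0,0,0,0,0]]}}

```text
time_s: 11.25
eef_pos: [461.7, -377.0, 106.1]
ee_rot: [0.002, 0.743, 0.67, -0.001]
force: [-4.5, -3.4, 6.8]
grip_width: 0.303
grip_force: 22.6
```

{"fn": "send_rows", "kwargs": {"targets": [[1,0.0005,0,0,0,0,0],[1,0.0005,0,0,0,0,0],[1,0.0005,0,0,0,0,0],[1,0.0005,0,0,0,0,0],[1,0.0005,0,0,0,0,0],[1,0.0005,0,0,0,0,0],[1,0.0005,0,0,0,0,0],[1,0.0005,0,0,0,0,0],[1,0.0005,0,0,0,0,0],[1,0.0005,0,0,0,0,0]]}}

```text
time_s: 12.5
eef_pos: [462.2, -371.5, 106.1]
ee_rot: [0.002, 0.743, 0.67, -0.001]
force: [-5.6, -1.0, 8.2]
grip_width: 0.307
grip_force: 22.7
```

{"fn": "send_rows", "kwargs": {"targets": [[1,0.0005,-0.0001,0,0,0,0],[1,0.0005,-0.0001,0,0,0,0],[1,0.0005,-0.0001,0,0,0,0],[1,0.0005,-0.0001,0,0,0,0],[1,0.0005,-0.0001,0,0,0,0],[1,0.0005,-0.0001,0,0,0,0],[1,0.0005,0,0,0,0,0],[1,0.0005,0,0,0,0,0],[1,0.0005,0,0,0,0,0],[1,0.0005,0,0,0,0,0]]}}

```text
time_s: 13.75
eef_pos: [462.5, -367.3, 106.2]
ee_rot: [0.003, 0.743, 0.669, -0.001]
force: [-2.7, -7.3, 4.8]
grip_width: 0.299
grip_force: 22.4
```

{"fn": "send_rows", "kwargs": {"targets": [[1,0.0005,0,0,0,0,0],[1,0.0005,0,0,0,0,0],[1,0.0005,0,0,0,0,0],[1,0.0005,0,0,0,0,0],[1,0,0,0,0,0,0],[1,0,0,0,0,0,0],[1,0,0,0,0,0,0],[1,0,0,0,0,0,0],[1,0,0,0,0,0,0],[1,0,0,0,0,0,0]]}}

```text
time_s: 15.0
eef_pos: [462.6, -366.8, 106.2]
ee_rot: [0.004, 0.743, 0.669, -0.002]
force: [-2.4, -14.1, 2.6]
grip_width: 0.303
grip_force: 22.5
```

{"fn": "send_rows", "kwargs": {"targets": [[1,-0.002,0,0,0,0,0],[1,-0.002,0,0,0,0,0],[-1,0,0,0,0,0,0],[-1,0,0,0,0,0,0],[-1,0,0,0,0,0,0],[-1,0,0,0,0,0,0],[-1,0,0,-0.05,0,0,0],[-1,-0.01,0,-0.05,0,0,0],[-1,-0.01,0,-0.05,0,0,0],[-1,0,0,0,0,0,0]]}}

```text
time_s: 16.25
eef_pos: [460.5, -388.3, 257.7]
ee_rot: [0.004, 0.743, 0.669, -0.0]
force: [-0.0, 0.2, 0.6]
grip_width: 1.0
grip_force: 0.0
```

```bash
python3 - <<'E'
from h import *
np.set_printoptions(precision=1,suppress=True)
w=ctrl.capture("wrist");s=ctrl.sense();print(s["eef_pos"],s["force"],s["time_s"],s["joints"])
im=w["img"][:,:,::-1];cv2.imwrite("pics/e.png",cv2.resize(im[0:240,90:340],None,fx=2.5,fy=2.5,interpolation=cv2.INTER_CUBIC))
for q,z in (("button_tip",125),("ring_centre",129),("funnel_rim",86),("receiver",0),("small_beaker",0)):
    print(q,[(round(d["score"],2),d["point"],onz(w,d["point"],z)) for d in ctrl.landmark_of(q,w)[:2]])
E
```

```text
[ 460.1 -387.4  254.9] [-0.8  0.4 -1.2] 16.3 [-0.9  0.5  1.2  0.   1.5 -0.8]
button_tip [(0.47, [242.5, 189.0], array([ 445. , -395.3,  125. ])), (0.22, [157.4, 71.7], array([ 381. , -276.9,  125. ]))]
ring_centre [(0.23, [254.2, 64.7], array([ 469.3, -280.9,  129. ]))]
funnel_rim [(0.59, [156.8, 72.3], array([ 368.1, -271.4,   86. ])), (0.52, [256.6, 222.0], array([ 453.9, -448.8,   86. ]))]
receiver [(0.93, [256.8, 65.0], array([ 473.9, -263.1,    0. ])), (0.35, [239.4, 191.2], array([ 430.1, -432.7,    0. ]))]
small_beaker [(0.69, [180.8, 80.6], array([ 371. , -271.7,    0. ]))]
```

View pics/e.png

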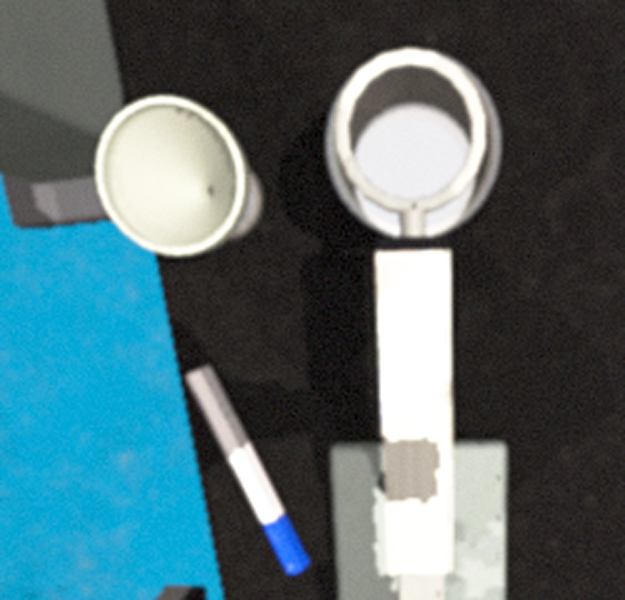

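The view shows the ring now above the large beaker, centred at (410,130). The button's bump stands out at the tube's left side, (382,482), and the white funnel's rim is centred at (171,175).

```bash
python3 - <<'E'
from h import *
np.set_printoptions(precision=1,suppress=True)
w=ctrl.capture("wrist");s=ctrl.sense()
f=lambda x,y:np.array([90+x/2.5,y/2.5])
for n,pts,z in [("ring outer",[(333,130),(488,130),(410,47),(410,213)],129),("rim",[(97,168),(245,185),(158,95),(185,255)],86),("rec rim",[(325,150),(502,150)],93),("tubeout",[(413,249)],138)]:
    X=np.array([onz(w,f(*p),z) for p in pts]);print(n,X[:,:2].tolist(),X.mean(0))
print(s["eef_pos"],s["time_s"],s["ee_rot"].round(4),s["joints"].round(2))
# ellipse fit of funnel rim
g=w["img"].astype(int);m=(g.min(2)>120).astype(np.uint8);m[:,:120]=0
sub=np.zeros_like(m);sub[30:108,125:192]=m[30:108,125:192]
c=max(cv2.findContours(sub,0,1)[0],key=cv2.contourArea);e=cv2.fitEllipse(c);print(e,[onz(w,e[0],z) for z in(83,86,90)])
m=(g.min(2)>130).astype(np.uint8);r=[]
E
```

```text
ring outer [[441.8934140102176, -265.79127933492106], [495.4246345088132, -271.3815152210502], [471.23024464541527, -242.9696720993537], [465.59684345187594, -295.62808470569007]] [ 468.5 -268.9  129. ]
rim [[339.7248743060627, -261.00987989150974], [399.0813354937163, -273.93531580109226], [370.0462449192082, -237.00553970364484], [369.24944224655087, -298.4977556019331]] [ 369.5 -267.6   86. ]
rec rim [[434.4106968518574, -265.4724678550982], [504.2991776396881, -272.7644975524725]] [ 469.4 -269.1   93. ]
tubeout [[465.4091738879198, -308.32615259633855]] [ 465.4 -308.3  138. ]
[ 459.8 -386.6  252.8] 16.6 [-0.   0.7  0.7  0. ] [-0.9  0.5  1.2  0.   1.5 -0.8]
((159.04147338867188, 72.8388442993164), (60.81870651245117, 67.12952423095703), 129.5158233642578) [array([ 368.7, -269.2,   83. ]), array([ 369.6, -269.7,   86. ]), array([ 370.9, -270.3,   90. ])]
```

{"fn": "send_rows", "kwargs": {"targets": [[-1,0.0364,-0.0336,0,0,0,0],[-1,0.0364,-0.0336,0,0,0,0],[-1,0.0364,-0.0336,0,0,0,0],[-1,0,0,0,0,0,0.175],[-1,0,0,0,0,0,0.175],[-1,0,0,0,0,0,0.175],[-1,0,0,0,0,0,0.175],[-1,0,0,0.055,0,0,0],[-1,0,0,0.055,0,0,0],[-1,0,0,0,0,0,0]]}}

```text
time_s: 17.85
eef_pos: [369.7, -266.3, 141.3]
ee_rot: [-0.004, 0.927, 0.374, -0.001]
force: [-0.1, 1.2, 2.0]
grip_width: 1.0
grip_force: 0.0
```

```bash
python3 - <<'E'
from h import *
np.set_printoptions(precision=1,suppress=True)
w=ctrl.capture("wrist");s=ctrl.sense();print(s["eef_pos"],s["time_s"],s["ee_rot"].round(3))
save(w,"f.png",s=1.2)
print([(d["point"],onz(w,d["point"],86)) for d in ctrl.landmark_of("funnel_rim",w)[:2]],proj(w,np.array([370,-268,86])))
g=w["img"].astype(int);m=(g.min(2)>110).astype(np.uint8)
c,_=cv2.findContours(m,0,1)
for k in c:
    if cv2.contourArea(k)>1500: e=cv2.fitEllipse(k);print(e,cv2.contourArea(k),onz(w,e[0],86))
E
```

```text
[ 370.8 -267.6  143.9] 17.9 [-0.   0.9  0.4 -0. ]
[([261.2, 211.5], array([ 368.3, -270.8,   86. ]))] [260.1 207.5]
((429.1103210449219, 253.26803588867188), (60.312129974365234, 79.46627044677734), 126.52093505859375) 3438.0 [ 434.6 -389.    86. ]
((19.717668533325195, 254.34527587890625), (54.39583206176758, 128.5963897705078), 178.74192810058594) 3942.0 [ 208.5 -158.2   86. ]
((261.9497375488281, 207.88192749023438), (76.78689575195312, 81.47947692871094), 84.95768737792969) 4909.0 [ 370.7 -269.2   86. ]
((475.14239501953125, 215.92044067382812), (55.40459442138672, 160.45648193359375), 151.21957397460938) 5829.5 [ 477.5 -388.6   86. ]
((377.7845764160156, 107.1780014038086), (111.8206558227539, 144.1791229248047), 93.65760040283203) 12304.5 [ 476.7 -275.2   86. ]
((204.197021484375, 25.91453742980957), (70.11383819580078, 147.69342041015625), 84.67196655273438) 5702.5 [ 432.4 -158.3   86. ]
```

View pics/f.png

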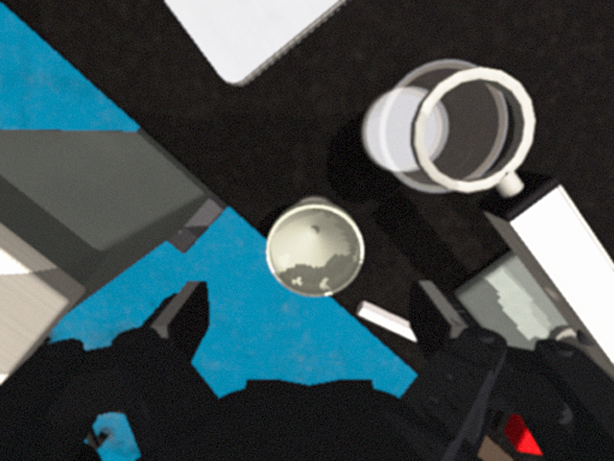

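The white funnel's rim is at (315,250), centred between the open fingers. The ring and large beaker stay clear at upper right, so I'll descend and grip.

{"fn": "send_rows", "kwargs": {"targets": [[-1,0,0.0005,0.044,0,0,0],[-1,0,0,0.044,0,0,0],[-1,0,0,0,0,0,0],[1,0,0,0,0,0,0],[1,0,0,0,0,0,0],[1,0,0,0,0,0,0],[1,0,0,0,0,0,0],[1,0,0,-0.01,0,0,0],[1,0,0,-0.02,0,0,0],[1,0,0,-0.04,0,0,0]], "squeeze": 25}}

```text
time_s: 19.2
eef_pos: [371.0, -267.9, 127.0]
ee_rot: [-0.001, 0.927, 0.374, -0.0]
force: [-0.1, -0.7, 0.2]
grip_width: 0.691
grip_force: 27.1
```

{"fn": "send_rows", "kwargs": {"targets": [[1,0,0,-0.037,0,0,0],[1,0,0,-0.037,0,0,0],[1,0,0,0,0,0,-0.175],[1,0,0,0,0,0,-0.175],[1,0,0,0,0,0,-0.175],[1,0,0,0,0,0,-0.175],[1,0.0031,0.0326,0,0,0,0],[1,0.0031,0.0326,0,0,0,0],[1,0.0031,0.0326,0,0,0,0],[1,0,0,0,0,0,0]]}}

```text
time_s: 20.45
eef_pos: [470.7, -268.9, 200.6]
ee_rot: [0.0, 0.742, 0.67, 0.0]
force: [-0.9, -0.4, -0.5]
grip_width: 0.693
grip_force: 27.2
```

```bash
python3 - <<'E'
from h import *
np.set_printoptions(precision=1,suppress=True)
w=ctrl.capture("wrist");a=ctrl.capture("scene");b=ctrl.capture("side");s=ctrl.sense();print(s["eef_pos"],s["time_s"],s["ee_rot"].round(3),s["grip_width"])
T=s["eef_pos"]
z=lambda p,c:cv2.resize(p["img"][c[1]:c[1]+c[3],c[0]:c[0]+c[2],::-1],(390,390),interpolation=cv2.INTER_CUBIC)
cv2.imwrite("pics/g.png",np.hstack([z(a,(150,90,130,130)),z(b,(160,70,130,130))]))
for p in (w,a,b): print(proj(p,np.array([468.8,-268.8,129])),[(q,[(round(d["score"],2),d["point"]) for d in ctrl.landmark_of(q,p)[:2]]) for q in("funnel","ring_centre","funnel_rim")], proj(p,np.array([T[0],T[1],T[2]-49.5])),proj(p,np.array([T[0],T[1],T[2]+30.5])))
E
```

```text
[ 469.  -269.1  200.5] 20.6 [ 0.   0.7  0.7 -0. ] 0.6953016789115135
[255.4 200.1] [('funnel', [(0.55, [254.4, 211.8])]), ('ring_centre', []), ('funnel_rim', [(0.59, [256.8, 274.2])])] [255.5 209.7] [254.5 269.8]
[210.9 158.4] [('funnel', [(0.75, [209.0, 127.9]), (0.71, [285.6, 289.2])]), ('ring_centre', [(0.91, [213.9, 161.3])]), ('funnel_rim', [(0.83, [283.4, 269.8]), (0.65, [206.0, 123.5])])] [210.6 152.3] [209. 129.]
[220.  134.6] [('funnel', [(0.97, [221.9, 129.7]), (0.77, [283.7, 319.6])]), ('ring_centre', [(0.75, [222.7, 134.8])]), ('funnel_rim', [(0.78, [285.8, 296.0]), (0.59, [220.5, 100.7])])] [219.7 127.5] [218.1  99.8]
```

View pics/g.png

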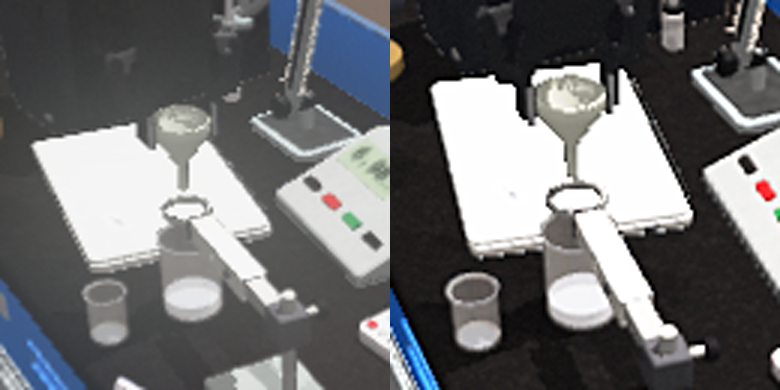

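Both views show the funnel upright with its stem tip just above the ring's opening, at (183,190) and (573,185). The small beaker is still standing.

{"fn": "send_rows", "kwargs": {"targets": [[1,0,0.0005,0.02,0,0,0],[1,0,0,0.02,0,0,0],[1,0,0,0.012,0,0,0],[1,0,0,0.004,0,0,0],[1,0,0,0.004,0,0,0],[1,0,0,0.003,0,0,0],[1,0,0,0.003,0,0,0],[1,0,0,0.002,0,0,0],[1,0,0,0,0,0,0],[1,0,0,0,0,0,0]]}}

```text
time_s: 22.3
eef_pos: [470.1, -269.3, 131.9]
ee_rot: [0.0, 0.743, 0.669, 0.0]
force: [-0.1, -0.2, -1.2]
grip_width: 0.69
grip_force: 27.2
```

{"fn": "send_rows", "kwargs": {"targets": [[1,0,0,0.001,0,0,0],[1,0,0,0.001,0,0,0],[1,0,0,0.001,0,0,0],[1,0,0,0.001,0,0,0],[1,0,0,0.001,0,0,0],[1,0,0,0.001,0,0,0],[1,0,0,0.001,0,0,0],[1,0,0,0,0,0,0],[1,0,0,0,0,0,0],[1,0,0,0,0,0,0]]}}

```text
time_s: 23.55
eef_pos: [470.2, -269.2, 125.0]
ee_rot: [0.0, 0.743, 0.669, 0.0]
force: [1.5, 0.6, 3.5]
grip_width: 0.693
grip_force: 27.5
```

{"fn": "send_rows", "kwargs": {"targets": [[1,0,0,0.0005,0,0,0],[1,0,0,0.0005,0,0,0],[1,0,0,0.0005,0,0,0],[1,0,0,0.0005,0,0,0],[1,0,0,0.0005,0,0,0],[1,0,0,0.0005,0,0,0],[1,0,0,0,0,0,0],[1,0,0,0,0,0,0],[1,0,0,0,0,0,0],[1,0,0,0,0,0,0]]}}

```text
time_s: 24.8
eef_pos: [470.6, -269.9, 123.9]
ee_rot: [0.002, 0.743, 0.669, -0.0]
force: [-2.3, 2.5, 18.0]
grip_width: 0.694
grip_force: 28.7
```

{"fn": "send_rows", "kwargs": {"targets": [[1,0,0,-0.003,0,0,0],[0.1,0,0,0,0,0,0],[-0.6,0,0,0,0,0,0],[-1,0,0,0,0,0,0],[-1,0,0,0,0,0,0],[-1,0,0,-0.01,0,0,0],[-1,0,0,-0.03,0,0,0],[-1,0,0,-0.05,0,0,0],[-1,0,0,-0.05,0,0,0],[-1,0,0,0,0,0,0]]}}

```text
time_s: 26.05
eef_pos: [471.0, -269.9, 269.2]
ee_rot: [0.004, 0.743, 0.669, 0.0]
force: [-0.3, -0.8, -1.4]
grip_width: 0.999
grip_force: 0.0
```

```bash
python3 - <<'E'
from h import *
np.set_printoptions(precision=1,suppress=True)
w=ctrl.capture("wrist");b=ctrl.capture("side");s=ctrl.sense();print(s["eef_pos"],s["time_s"])
z=lambda p,c:cv2.resize(p["img"][c[1]:c[1]+c[3],c[0]:c[0]+c[2],::-1],(390,390),interpolation=cv2.INTER_CUBIC)
cv2.imwrite("pics/i.png",np.hstack([z(w,(100,0,384,384)),z(b,(170,90,110,110))]))
for p in(w,b): print([(q,[(round(d["score"],2),d["point"]) for d in ctrl.landmark_of(q,p)[:2]]) for q in("funnel_rim","button_tip")],proj(p,np.array([468.8,-268.8,155])),proj(p,np.array([442,-399,125])))
E
```

```text
[ 470.  -269.1  264.9] 26.15
[('funnel_rim', [(0.75, [256.0, 189.8])]), ('button_tip', [(0.43, [255.3, 189.9])])] [254.5 184.7] [243.7 286.8]
[('funnel_rim', [(0.96, [282.4, 292.7]), (0.79, [220.2, 125.8])]), ('button_tip', [])] [219.5 126.1] [229.4 166.4]
```

View pics/i.png

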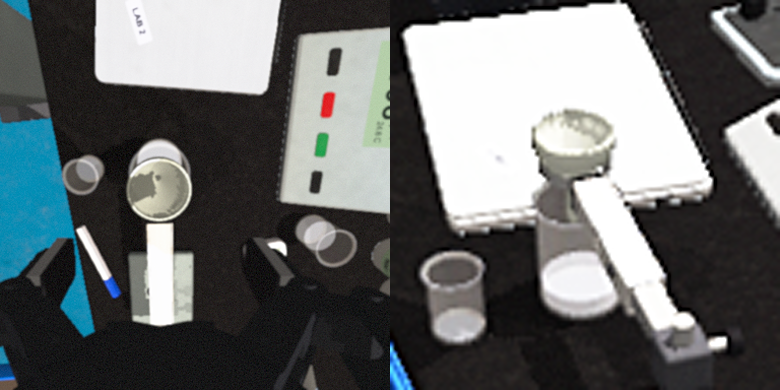

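The funnel is seated upright in the ring over the large beaker: its rim is at (573,130) in the right half, within a pixel of the seated position. The small beaker, marker and stapler side look undisturbed and the gripper is clear, so I'll hand the job in.

```bash
python3 -c "
from rig import ctrl
print(ctrl.finish_job())"
```

```text
the job is handed in; nothing more can be done
None
```

The job is handed in at about 26 s: the arm locked at the second hole (about 34 mm out, held against a 14 N pull, button seen standing out), and the white funnel is seated upright in the ring over the large beaker.

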